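# Set the length slider of a carver's stop rail

### The job

Press down the brake button in the middle of the slider on the rail with your fingertips and, keeping it pressed, push the slider along the rail until its end rests against the steel stop block, then let the button spring up. Never force the slider along with its button up, do not shift the stop block, and leave the jar, gouge, spoon blank and sanding block alone.

Things in the scene. Friction and masses are not known exactly. Their poses are not given: they have to be found in the camera images.
- rail: Fixed slotted aluminium rail 480 mm long, 50 mm wide, top 36 mm above the bench, on a pale wooden board 520 x 100 x 12 mm. Origin: centre of the board's underside, on the bench. Its y axis runs along the rail, from the slider towards the stop block (roughly to the robot's left); z up.
- slider (a joint): Position of the grey slider along the rail in m, growing towards the stop block (rail +y). Slides with about 1 N while the button is pressed and about 0.35 kg; with the button up a spring brake holds it against roughly 12 to 18 N.
- slider_face (a point): Middle of the flat end of the slider that faces the stop block, 47 mm above the bench. The slider is a grey saddle 90 mm long by 90 mm wide; its deck is 56 mm above the bench, and a ridge 11 mm thick and 90 mm wide stands across each end, tops at 74 mm. Between the ridges is a clear space 68 mm long with the button in its middle.
- button (a joint): How far the brake button is pressed, in m: 0 up (brake on), 0.006 fully down. The brake lets go within the first 1 mm; the spring needs about 10 N to start and 12.5 N fully down, and lifts it again when let go.
- button_top (a point): Centre of the top of the black button when seen from above: cap 48 mm across the rail by 52 mm along it, in the middle of the slider 45 mm behind slider_face. With the button up its top is 68 mm above the bench, 12 mm above the deck and 6 mm below the ridges. It goes straight down.
- stop (a joint): Position of the steel stop block along the rail in m. It is clamped and slips only beyond about 60 N.
- stop_face (a point): Middle of the stop block's flat end that faces the slider, 47 mm above the bench; same axes as the rail. The slider is home when slider_face meets this point. The block is 30 mm along the rail, 90 mm wide, its top 64 mm above the bench, with a scribed line on top and a small round screw head (20 mm wide, top at 78 mm).
- jar: Bystander: closed amber glass jar, 60 mm wide, 75 mm tall, upright and loose, beyond the rail. Origin: centre of its underside.
- gouge: Bystander: wood-handled carving gouge lying loose on the robot's side of the rail, about 230 mm long, 28 mm high. Origin on the bench under its middle; x along it, towards the blade.
- spoon_blank: Bystander: flat wooden spoon blank lying loose on the robot's side of the rail, 180 mm long, up to 58 mm wide, 16 mm high. Origin on the bench near its middle; x along it, towards the bowl end.
- sanding_block: Bystander: cork block 60 x 100 x 30 mm lying loose beyond the rail. Origin: centre of its underside.

How it is judged:
By the outcome, as a careful person would: the job done as asked, in the order asked, and still so for the second after the job is handed in, with the robot touching nothing.
It also fails if it takes over 38 s, if anything falls off the work surface, if the arm or the gripper's body presses on something with over 40 N, if the wrist force passes 120 N, or if a joint passes its speed limit or range.

### The arm

A 6-joint arm with a two-finger parallel gripper is mounted at the origin on the work surface. World frame = base frame: x ahead of the robot, y to its left, z up, the work surface at z = 0. Lengths are in m, angles in rad, forces in N, time in s.
With the tool pointing down it reaches from about 0.35 to 0.775 m from the base axis. Payload 7.3 kg.
Tool frame: the origin (TCP) lies midway between the tips of the shut fingers; the grasp point (between the pads) lies 19 mm behind it; z points along the fingers, y is the direction in which the jaws open and shut (so a half turn about z gives the same grasp; the last joint's range is limited). The gripper opens to 92 mm and grips with 3 to 60 N. Pads are 19 mm wide; open, the fingers measure 130 mm over their backs; the gripper's body (75 mm by 190 mm) begins 47 mm behind the grasp point.
Start: joints at [1.094, 0.342, 1.524, -0, 1.275, -0.146], TCP at [0.171, 0.497, 0.227] pointing down, gripper open.
Joint ranges: [-2.53, 2.53], [-0.77, 2.02], [0.04, 2.7], [-1, 4.14], [0.28, 2.66], [-3.11, 3.11]. Speed limits (rad/s): [2.57, 2.57, 3.14, 3.14, 3.14, 3.14].

### API

Orientations are given as [roll, pitch, yaw] about the fixed x, y, z axes, in that order (R = Rz(yaw) Ry(pitch) Rx(roll)).
In Python, from cell import robot gives the robot as it stands.
- The arm moves only by the tool step_arm, never from a script. Its argument "moves" is a list that holds one entry, the list of rows, each a list of 4 numbers: the shift along the tool's x, y, z in m, then the turn about the tool's z in rad. In form: [[[dx, dy, dz, roll], ...]]. A call has 1 to 8 rows; each row shifts and turns the commanded pose from where the row before left it, along the tool's axes as they then stand; what a row does not reach is not made up. A row lasts 1/12 s, in which the tool goes at most 41.7 mm and 7.16 degrees, less where a joint would pass 70% of its speed; a pose out of reach is approached as far as the arm can. A call with a gripper value outside its range is refused whole. "hand" is the opening, from 0 (shut) to 1 (fully open), set as the call begins (left out, the last holds). The fingers move at their own pace and stop on an object; "force" is the grip in N (left out, the last holds). Time passes only in rows, so rows that do not move let the fingers close. It gives the time, the measured TCP pose, the force and the opening at its end, in the units of the state.
- robot.observe(): the state, without advancing time (a new reading comes with each control period).
- robot.read_camera(name): name is "scene" or "top"; returns a dict with "frame" (480x640x3 uint8, red, green, blue), "fovy" (degrees; the focal length in pixels is half the picture's height over the tangent of half this angle, whatever the lens; pixels are square), "cx", "cy" (the principal point, pixels), "k1" (the pictures are not rectified: a ray, as slopes to the right and down, at radius r is drawn at 1 + k1 r^2 times it, then the intrinsics apply), "R" (3x3) and "t" (3): a world point X has camera coordinates R X + t. Camera axes: x right, y down, z forward; pixel columns grow to the right and rows downward; lengths in m; the calibration is good to about 2 mm. A picture is of the moment at which its call begins. There is no depth.
- robot.hand_in(): hands the job in, once; it reports no verdict.
The state is a dict: "time": time; "qpos": joint angles; "qvel": joint speeds; "joint_efforts": joint torques, N m; "tool_pos": TCP position; "tool_rot": TCP orientation; "contact_force": force on the tool from outside, world axes, zero at the start; "torque": the same for the moment, N m; "opening": finger opening in m.
Only numpy, scipy, OpenCV 4.12 (cv2) and the standard library are available. Lean on these libraries where they do the work, as an engineer would, in place of code of your own. Each camera call takes 0.05 s, during which the arm holds its last target.

## Working session

There is one attempt and no reset: what is moved stays moved. The work goes in short steps, Python scripts to look and compute and a tool call to move; the robot and the scene stay as the last step left them, time stands still between calls to the robot, and variables do not carry over. Pictures are saved under pics/ and viewed, and the job is handed in when it is done.

Besides the shell and the picture viewer there is one more tool, called after "Request:" in YAML: its name, and indented under it one key for each argument. step_arm: Moves the arm, as the interface text tells. Its arguments: {"type":"object","properties":{"moves":{"type":"array","items":{"type":"array","items":{"type":"array","items":{"type":"number"}}}},"hand":{"type":"number"},"force":{"type":"number"}},"required":["moves"]}

```bash
mkdir -p pics; ls; python3 - <<'E'
from cell import robot
import cv2,pickle
o=robot.observe();print({k:o[k] for k in('time','tool_pos','tool_rot','contact_force','opening')})
for n in('scene','top'):
    c=robot.read_camera(n);cv2.imwrite(f'pics/{n}0.png',c['frame'][:,:,::-1]);pickle.dump(c,open(f'{n}0.pkl','wb'))
    print({k:c[k] for k in c if k!='frame'})
E
```

```text
pics
{'time': 0.0, 'tool_pos': array([0.17030431, 0.49616985, 0.22606676]), 'tool_rot': array([-3.14007397e+00, -2.00661378e-04,  2.81083532e+00]), 'contact_force': array([ 0.38652822,  0.34102318, -0.24937409]), 'opening': 0.09157678984927002}
{'fovy': 55.92136892827396, 'cx': 319.3489460531848, 'cy': 243.77481440914477, 'k1': -0.04143498626419149, 'R': array([[ 0.8426243 ,  0.53790045,  0.02544392],
       [ 0.32024408, -0.46255802, -0.8267308 ],
       [-0.43292958,  0.70477172, -0.56202206]]), 't': array([-0.49467174, -0.09983105,  0.90405275])}
{'fovy': 46.118473445400205, 'cx': 316.8760286064321, 'cy': 241.15134528604128, 'k1': -0.11955169537303313, 'R': array([[ 0.00918246, -0.99975007, -0.02038339],
       [-0.99876104, -0.00817255, -0.04908767],
       [ 0.04890881,  0.02080888, -0.99858646]]), 't': array([0.04000516, 0.57216397, 0.98535677])}
```

View pics/scene0.png

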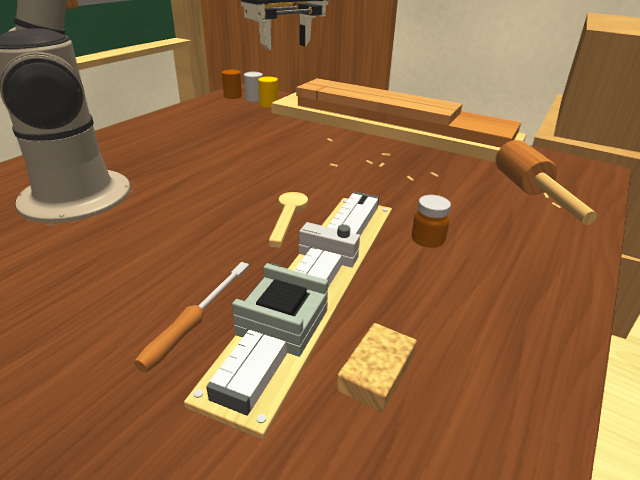

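View pics/top0.png

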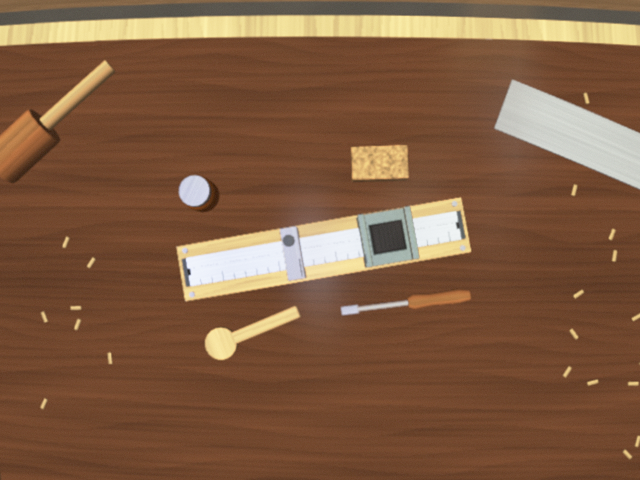

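The scene picture shows the slider at about (280,305) and the stop at (330,240). In the top picture the button is at about (387,237), the stop block at (292,254), and the board's corners are at about (462,199), (470,251), (185,300) and (178,247). I'll zoom in for precise corners.

```bash
python3 - <<'E'
import cv2
a=cv2.imread('pics/top0.png')[190:310,270:430];cv2.imwrite('pics/topz.png',cv2.resize(a,None,fx=5,fy=5,interpolation=cv2.INTER_CUBIC))
a=cv2.imread('pics/scene0.png')[215:365,220:380];cv2.imwrite('pics/scz.png',cv2.resize(a,None,fx=4,fy=4,interpolation=cv2.INTER_CUBIC))
E
```

```text
(no output)
```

View pics/topz.png

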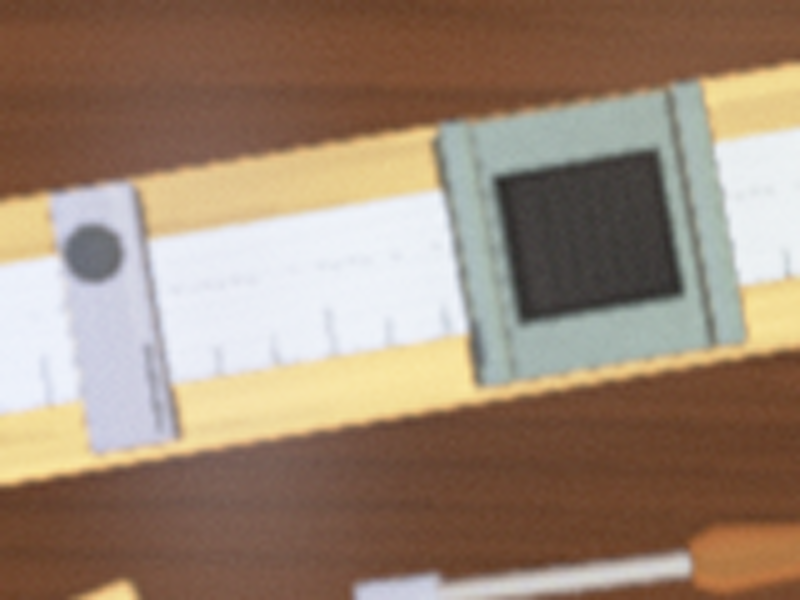

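View pics/scz.png

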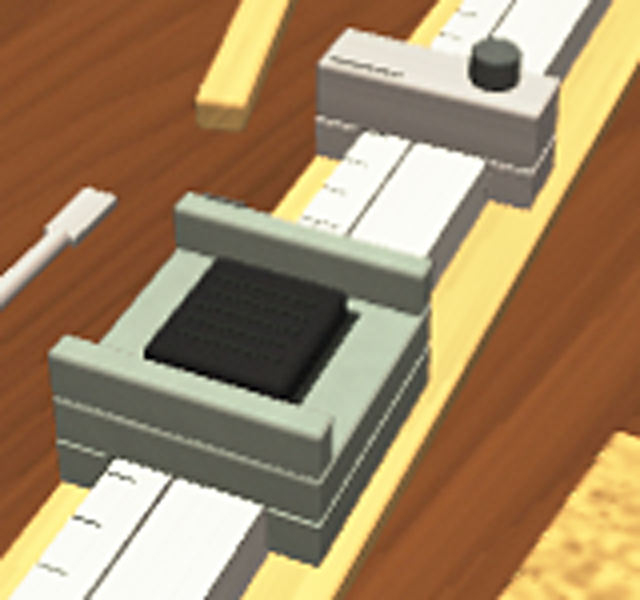

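```bash
cat > h.py <<'E'
import numpy as np,cv2
def pix2w(c,uv,z):
    uv=np.array(uv,float).reshape(-1,1,2);f=240/np.tan(np.radians(c['fovy']/2))
    K=np.array([[f,0,c['cx']],[0,f,c['cy']],[0,0,1]])
    n=cv2.undistortPoints(uv,K,np.array([c['k1'],0,0,0.]))[:,0]
    d=np.c_[n,np.ones(len(n))]@c['R'];o=-c['R'].T@c['t']
    return o+d*((z-o[2])/d[:,2])[:,None]
E
python3 - <<'E'
import pickle,numpy as np
from h import *
t=pickle.load(open('top0.pkl','rb'));s=pickle.load(open('scene0.pkl','rb'))
T=lambda p:np.array(p)/5+[269.6,189.6]
S=lambda p:np.array(p)/4+[219.6,214.6]
np.set_printoptions(precision=4,suppress=True)
b=pix2w(t,T([(497,178),(656,151),(683,292),(521,323)]),.068);print('btn',b,b.mean(0))
b2=pix2w(s,S([(212,258),(348,297),(290,385),(147,353)]),.068);print('btn scene',b2,b2.mean(0))
print('board',x:=pix2w(t,[(461.5,198.5),(470,251),(185,300),(178,247)],.012),x.mean(0))
d=(x[3]+x[2]-x[0]-x[1])[:2];u=d/np.linalg.norm(d);print('u',u,np.degrees(np.arctan2(-u[0],u[1])))
m=x.mean(0)[:2];n=np.array([u[1],-u[0]])
def rep(l,p): p=p[:,:2]-m;print(l,'along',p@u,'across',p@n)
rep('btn',b);rep('btnS',b2)
rep('slider front ridge',pix2w(t,T([(443,124),(482,384)]),.074))
rep('slider rear ridge outer',pix2w(t,T([(702,80),(745,340)]),.074))
rep('slider front ridge S',pix2w(s,S([(187,195),(432,262)]),.074))
rep('slider rear ridge S outer',pix2w(s,S([(50,352),(320,443)]),.074))
rep('stop top',pix2w(t,T([(133,183),(180,438)]),.064))
rep('stop top back',pix2w(t,T([(50,192),(93,450)]),.064))
rep('stop S',pix2w(s,S([(318,69),(548,118)]),.064))
E
```

```text
btn [[ 0.5967 -0.0434  0.068 ]
 [ 0.6063 -0.0969  0.068 ]
 [ 0.5589 -0.1061  0.068 ]
 [ 0.5481 -0.0517  0.068 ]] [ 0.5775 -0.0745  0.068 ]
btn scene [[ 0.549  -0.0567  0.068 ]
 [ 0.5965 -0.0481  0.068 ]
 [ 0.6049 -0.0917  0.068 ]
 [ 0.5608 -0.1045  0.068 ]] [ 0.5778 -0.0753  0.068 ]
board [[ 0.6505 -0.2133  0.012 ]
 [ 0.5566 -0.2281  0.012 ]
 [ 0.4644  0.2803  0.012 ]
 [ 0.5593  0.2948  0.012 ]] [0.5577 0.0334 0.012 ]
u [-0.1774  0.9841] 10.221133046283397
btn along [-0.0826 -0.1369 -0.1375 -0.0821] across [ 0.0247  0.0246 -0.0236 -0.0246]
btnS along [-0.0872 -0.0871 -0.1315 -0.1363] across [-0.0246  0.0237  0.0243 -0.0215]
slider front ridge along [-0.0674 -0.0653] across [ 0.0452 -0.0425]
slider rear ridge outer along [-0.1555 -0.1543] across [ 0.0451 -0.0429]
slider front ridge S along [-0.0672 -0.0668] across [-0.044   0.0441]
slider rear ridge S outer along [-0.1536 -0.1557] across [-0.0445  0.045 ]
stop top along [0.0384 0.0372] across [ 0.0442 -0.0433]
stop top back along [0.0666 0.0667] across [ 0.046  -0.0423]
stop S along [0.0364 0.0412] across [-0.0429  0.0481]
```

Request:
step_arm:
  moves:
    - [[0, 0, 0, -0.102], [0, 0, 0, -0.102], [0, 0, 0, -0.102], [0, 0, 0, -0.102], [0, 0, 0, -0.102], [-0.008, -0.016, 0, 0], [-0.015, -0.032, 0, 0], [-0.015, -0.032, 0, 0]]
  hand: 0
  force: 20

```text
time: 0.77
tool_pos: [0.222, 0.4239, 0.2261]
tool_rot: [-3.141, -0.001, -2.96]
contact_force: [1.1, 0.0, 0.8]
opening: 0.0431
```

Request:
step_arm:
  moves:
    - [[-0.015, -0.032, 0, 0], [-0.015, -0.032, 0, 0], [-0.015, -0.032, 0, 0], [-0.015, -0.032, 0, 0], [-0.015, -0.032, 0, 0], [-0.015, -0.032, 0, 0], [-0.015, -0.032, 0, 0], [-0.015, -0.032, 0, 0]]

```text
time: 1.43
tool_pos: [0.3864, 0.1925, 0.2266]
tool_rot: [3.141, -0.0, -2.962]
contact_force: [1.4, 0.4, -0.1]
opening: 0.0006
```

Request:
step_arm:
  moves:
    - [[-0.015, -0.032, 0, 0], [-0.015, -0.032, 0, 0], [-0.015, -0.032, 0, 0], [-0.015, -0.032, 0, 0], [-0.015, -0.032, 0, 0], [-0.015, -0.032, 0, 0], [-0.015, -0.032, 0, 0], [-0.015, -0.032, 0, 0]]

```text
time: 2.1
tool_pos: [0.5501, -0.038, 0.2263]
tool_rot: [3.141, -0.001, -2.963]
contact_force: [0.7, 0.2, 0.7]
opening: 0.0008
```

Request:
step_arm:
  moves:
    - [[-0.01, -0.021, 0.01, 0], [-0.0105, -0.0205, 0.02, 0], [0, 0, 0.03, 0], [0, 0, 0.03, 0], [0, 0, 0.03, 0], [0, 0, 0.015, 0], [0, 0, 0, 0], [0, 0, 0, 0]]

```text
time: 2.77
tool_pos: [0.5767, -0.0735, 0.0911]
tool_rot: [3.141, -0.002, -2.962]
contact_force: [0.5, 0.9, 0.0]
opening: 0.0004
```

```bash
python3 - <<'E'
from cell import robot
import cv2,pickle
o=robot.observe();print({k:o[k] for k in('time','tool_pos','tool_rot','contact_force','opening')})
c=robot.read_camera('scene');cv2.imwrite('pics/scene1.png',cv2.resize(c['frame'][165:365,180:400,::-1],None,fx=3,fy=3))
E
```

```text
{'time': 2.7667, 'tool_pos': array([ 0.5767372 , -0.07347684,  0.09107892]), 'tool_rot': array([ 3.14064825e+00, -1.84598686e-03, -2.96235569e+00]), 'contact_force': array([0.46717935, 0.89114217, 0.00591827]), 'opening': 0.00042474085316458683}
```

View pics/scene1.png

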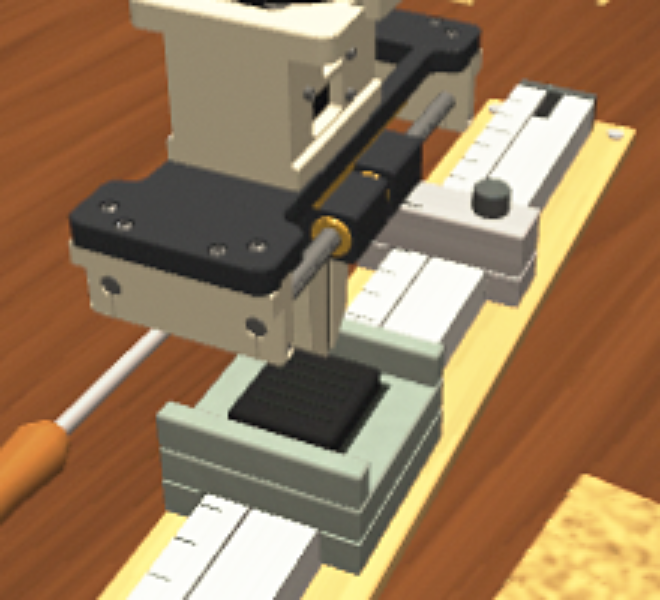

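The closed fingertips hover over the button at about (300,385) in the zoomed crop, between the ridges. Next I lower gently and watch the force.

Request:
step_arm:
  moves:
    - [[0, 0, 0.01, 0], [0, 0, 0.008, 0], [0, 0, 0.003, 0], [0, 0, 0.002, 0], [0, 0, 0, 0], [0, 0, 0, 0]]

```text
time: 3.32
tool_pos: [0.5773, -0.0736, 0.0689]
tool_rot: [-3.141, 0.0, -2.962]
contact_force: [-0.3, 0.9, -0.5]
opening: 0.0005
```

Request:
step_arm:
  moves:
    - [[0, 0, 0.002, 0], [0, 0, 0, 0], [0, 0, 0, 0]]

```text
time: 3.57
tool_pos: [0.5776, -0.0738, 0.0681]
tool_rot: [-3.141, 0.002, -2.962]
contact_force: [-2.0, -0.4, 10.1]
opening: 0.0006
```

Request:
step_arm:
  moves:
    - [[0, 0, 0.002, 0], [0, 0, 0.002, 0], [0, 0, 0.002, 0], [0, 0, 0, 0], [0, 0, 0, 0]]

```text
time: 3.98
tool_pos: [0.5777, -0.0739, 0.0625]
tool_rot: [-3.141, 0.002, -2.962]
contact_force: [-3.7, -0.1, 13.0]
opening: 0.0003
```

Request:
step_arm:
  moves:
    - [[0, 0, 0.0015, 0], [0, 0, 0, 0], [0, 0, 0, 0]]

```text
time: 4.23
tool_pos: [0.5778, -0.0742, 0.0621]
tool_rot: [-3.14, 0.002, -2.962]
contact_force: [-6.4, -0.6, 19.2]
opening: -0.0
```

Request:
step_arm:
  moves:
    - [[0, 0.001, 0, 0], [0, 0.002, 0, 0], [0, 0.003, 0, 0], [0, 0.004, 0, 0], [0, 0.004, 0, 0], [0, 0.003, 0, 0], [0, 0.002, 0, 0], [0, 0.001, 0, 0]]

```text
time: 4.9
tool_pos: [0.5742, -0.0545, 0.0621]
tool_rot: [-3.139, 0.002, -2.962]
contact_force: [-6.7, -0.9, 19.7]
opening: 0.0008
```

```bash
python3 - <<'E'
from cell import robot
import cv2,pickle
c=robot.read_camera('scene');cv2.imwrite('pics/scene2.png',cv2.resize(c['frame'][165:365,180:400,::-1],None,fx=3,fy=3))
c=robot.read_camera('top');cv2.imwrite('pics/top2.png',cv2.resize(c['frame'][190:310,270:430,::-1],None,fx=5,fy=5))
E
```

```text
(no output)
```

View pics/scene2.png

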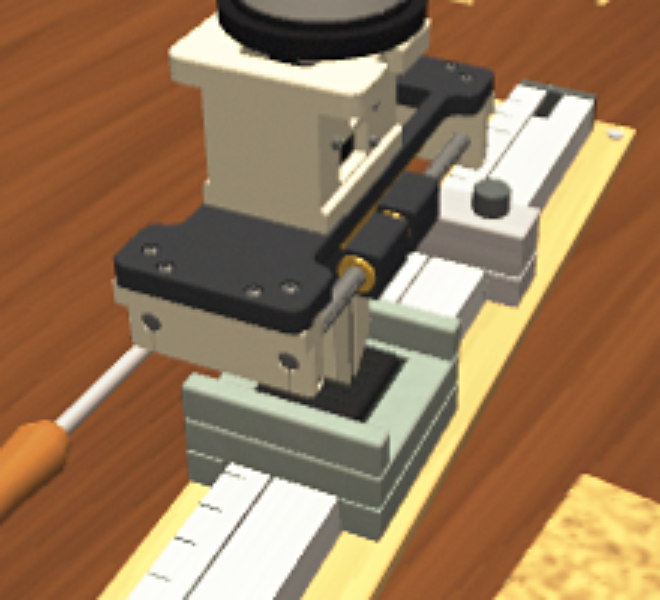

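The slider followed with the button down; its front ridge is now at about (390,320) in the crop. I'll continue, relieving the sideways load slightly.

Request:
step_arm:
  moves:
    - [[0.0005, 0.002, 0, 0], [0.0005, 0.004, 0, 0], [0, 0.006, 0, 0], [0, 0.006, 0, 0], [0, 0.006, 0, 0], [0, 0.006, 0, 0], [0, 0.004, 0, 0], [0, 0.002, 0, 0]]

```text
time: 5.67
tool_pos: [0.5677, -0.0188, 0.0621]
tool_rot: [-3.14, 0.005, -2.962]
contact_force: [-2.6, -1.2, 17.7]
opening: 0.0005
```

Request:
step_arm:
  moves:
    - [[0, 0.002, 0, 0], [0, 0.004, 0, 0], [0, 0.006, 0, 0], [0, 0.006, 0, 0], [0, 0.006, 0, 0], [0, 0.006, 0, 0], [0, 0.004, 0, 0], [0, 0.002, 0, 0]]

```text
time: 6.33
tool_pos: [0.5613, 0.0168, 0.0621]
tool_rot: [-3.14, 0.005, -2.962]
contact_force: [-3.7, -1.6, 17.4]
opening: 0.0006
```

```bash
python3 - <<'E'
from cell import robot
import cv2,pickle
c=robot.read_camera('scene');cv2.imwrite('pics/scene3.png',cv2.resize(c['frame'][165:365,180:400,::-1],None,fx=3,fy=3))
E
```

```text
(no output)
```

View pics/scene3.png

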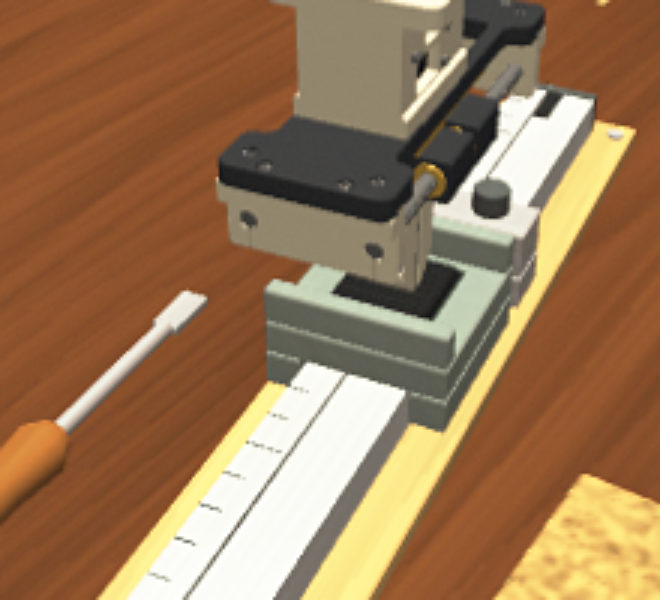

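Slider's front is close to the stop (gap near (512,265)), about 11 mm left by my measurement. I'll creep from here.

Request:
step_arm:
  moves:
    - [[0, 0.001, 0, 0], [0, 0.002, 0, 0], [0, 0.002, 0, 0], [0, 0.002, 0, 0], [0, 0.001, 0, 0], [0, 0, 0, 0]]

```text
time: 6.88
tool_pos: [0.5599, 0.0245, 0.0621]
tool_rot: [-3.14, 0.005, -2.962]
contact_force: [-4.0, 0.2, 18.0]
opening: 0.0004
```

Request:
step_arm:
  moves:
    - [[0, 0.001, 0, 0], [0, 0.001, 0, 0], [0, 0, 0, 0]]

```text
time: 7.13
tool_pos: [0.5596, 0.0264, 0.0621]
tool_rot: [-3.14, 0.005, -2.962]
contact_force: [-3.9, -0.9, 18.3]
opening: 0.0001
```

Request:
step_arm:
  moves:
    - [[0, 0.001, 0, 0], [0, 0, 0, 0]]

```text
time: 7.3
tool_pos: [0.5594, 0.0273, 0.0621]
tool_rot: [-3.14, 0.005, -2.962]
contact_force: [-4.1, 0.1, 18.4]
opening: 0.0004
```

Request:
step_arm:
  moves:
    - [[0, 0.001, 0, 0], [0, 0, 0, 0]]

```text
time: 7.47
tool_pos: [0.5592, 0.0283, 0.0621]
tool_rot: [-3.14, 0.005, -2.962]
contact_force: [-2.1, -0.5, 18.6]
opening: 0.0004
```

Request:
step_arm:
  moves:
    - [[0, 0.001, 0, 0], [0, 0, 0, 0]]

```text
time: 7.63
tool_pos: [0.5592, 0.0286, 0.0621]
tool_rot: [-3.139, 0.005, -2.962]
contact_force: [-3.2, -3.3, 18.4]
opening: 0.0005
```

Request:
step_arm:
  moves:
    - [[0, 0.001, 0, 0], [0, 0, 0, 0]]

```text
time: 7.8
tool_pos: [0.5591, 0.0287, 0.0621]
tool_rot: [-3.138, 0.005, -2.962]
contact_force: [-2.1, -7.0, 16.2]
opening: 0.0004
```

Position stalled while the along-rail force rose to 7 N: the slider is against the stop (travel 104 mm, as measured). I'll ease the push slightly and lift straight up.

Request:
step_arm:
  moves:
    - [[0, -0.0005, 0, 0], [0, 0, 0, 0], [0, 0, -0.002, 0], [0, 0, -0.003, 0], [0, 0, -0.003, 0], [0, 0, -0.004, 0], [0, 0, -0.01, 0], [0, 0, -0.02, 0]]

```text
time: 8.47
tool_pos: [0.5558, 0.0303, 0.1]
tool_rot: [3.14, -0.005, -2.962]
contact_force: [-0.2, 0.2, 0.5]
opening: 0.0002
```

Request:
step_arm:
  moves:
    - [[0, 0, -0.03, 0], [0, 0, -0.03, 0], [0, 0, -0.03, 0], [-0.0, -0.0, -0.03, 0], [0, 0, -0.02, 0], [0.03, 0, -0.01, 0], [0.03, 0, 0, 0], [0.03, 0, 0, 0]]

```text
time: 9.13
tool_pos: [0.4678, 0.0141, 0.252]
tool_rot: [-3.141, 0.001, -2.962]
contact_force: [-0.5, -0.8, 0.3]
opening: 0.0004
```

Request:
step_arm:
  moves:
    - [[0.03, 0.02, 0, 0], [0.03, 0.02, 0, 0], [0.0, 0.035, 0, 0], [0.0, 0.035, 0, 0], [0, 0.035, 0, 0], [0, 0.035, 0, 0], [0, 0.035, 0, 0], [0, 0.02, 0, 0]]

```text
time: 9.8
tool_pos: [0.3666, 0.2374, 0.2517]
tool_rot: [3.14, 0.0, -2.961]
contact_force: [0.1, -0.1, 0.7]
opening: 0.0003
```

```bash
python3 - <<'E'
from cell import robot
import cv2,pickle
o=robot.observe();print({k:o[k] for k in('time','tool_pos','contact_force')})
for n in('scene','top'):
    c=robot.read_camera(n);pickle.dump(c,open(f'{n}4.pkl','wb'));cv2.imwrite(f'pics/{n}4.png',c['frame'][:,:,::-1])
a=cv2.imread('pics/top4.png')[190:310,270:430];cv2.imwrite('pics/top4z.png',cv2.resize(a,None,fx=5,fy=5,interpolation=cv2.INTER_CUBIC))
a=cv2.imread('pics/scene4.png')[165:315,230:390];cv2.imwrite('pics/sc4z.png',cv2.resize(a,None,fx=4,fy=4,interpolation=cv2.INTER_CUBIC))
E
```

```text
{'time': 9.8, 'tool_pos': array([0.36659015, 0.23740858, 0.2517357 ]), 'contact_force': array([ 0.09298589, -0.10593364,  0.7394972 ])}
```

View pics/top4z.png

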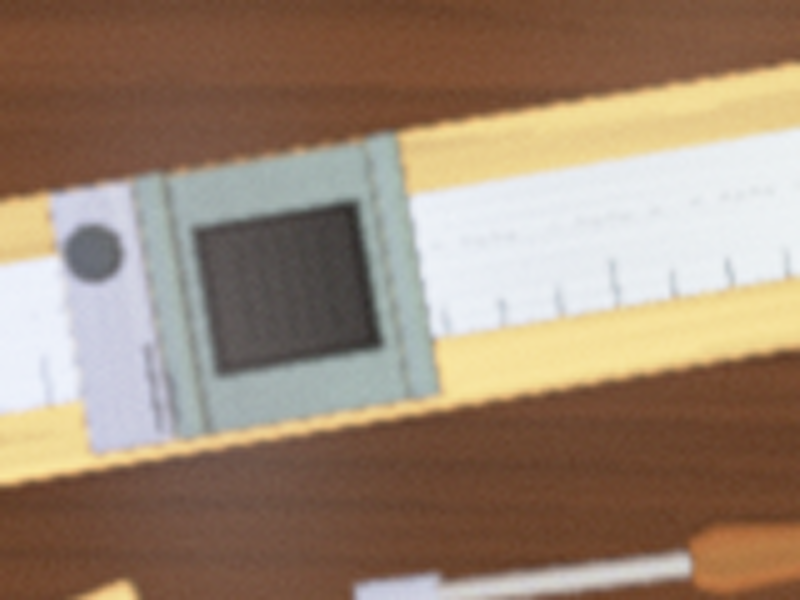

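View pics/sc4z.png

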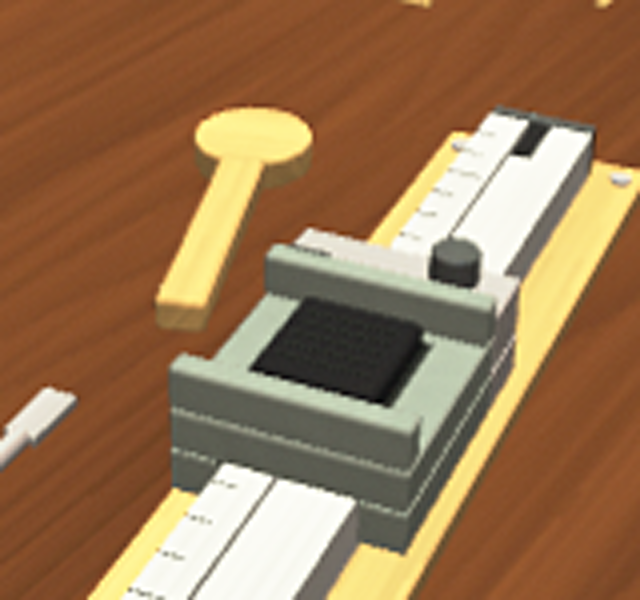

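View pics/top4.png

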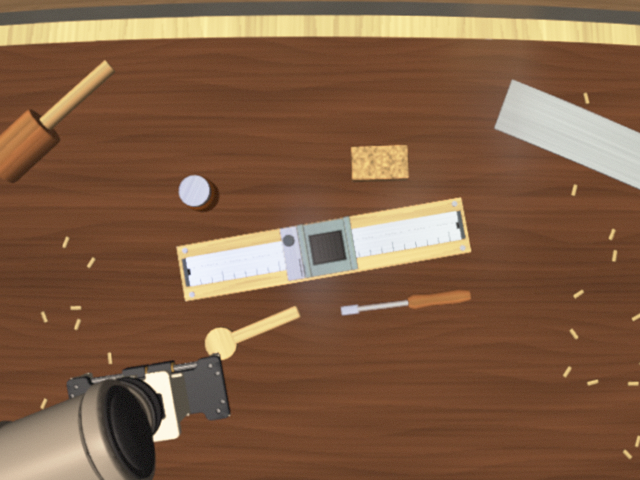

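In both pictures the slider sits against the stop (top crop: joint line (135,180) to (175,435)), with no gap visible. The stop and bystanders are at their earlier pixels and the button is up. One numeric check before I hand in.

```bash
python3 - <<'E'
import pickle,numpy as np
from h import *
from cell import robot
t=pickle.load(open('top4.pkl','rb'))
T=lambda p:np.array(p)/5+[269.6,189.6]
u=np.array([-.1774,.9841]);m=np.array([.5577,.0334])
b=pix2w(t,T([(194,230),(357,203),(382,346),(219,375)]),.068)[:,:2]
print('face from btn',(b.mean(0)-m)@u+.045)
r=pix2w(t,T([(400,134),(439,393)]),.074)[:,:2];print('face from rear ridge',(r-m)@u+.09)
a=pickle.load(open('top0.pkl','rb'))['frame'].astype(int);d=abs(t['frame'].astype(int)-a).max(2)
for n,(y,x) in dict(stop=(slice(225,282),slice(279,295)),jar=(slice(170,215),slice(175,220)),spoon=(slice(300,345),slice(235,305)),gouge=(slice(285,320),slice(335,475)),cork=(slice(140,185),slice(345,415))).items(): print(n,d[y,x].max(),d[y,x].mean())
robot.hand_in()
E
```

```text
face from btn 0.037931695299554646
face from rear ridge [0.0373356  0.03934461]
stop 10 2.449561403508772
jar 18 2.9091358024691356
spoon 14 2.8577777777777778
gouge 16 3.2357142857142858
cork 10 2.629206349206349
the job is handed in; nothing more can be done
```

I pressed the brake button fully down with the closed fingertips at about 18 N. Keeping it pressed, I slid the slider about 104 mm along the rail until it met the stop. I then lifted straight off so the button sprang up, moved the arm clear and handed the job in at about 10 s.

- **Contact with the stop:** the slider stalled and the push along the rail rose to 7 N, well under the 60 N that would shift the stop.
- **Slider position:** in the final pictures the slider's end is 37 to 39 mm along the rail from the board's centre, and the stop face measured about 37.5 mm. That agrees within the 2 mm calibration, and no gap is visible.
- **Button:** it looks up in both final pictures.
- **Stop and loose items:** the before and after pictures differ only by image noise around the stop, jar, gouge and sanding block. The same holds for the spoon blank's handle. Its bowl end was not in the compared area but looks unmoved in the picture.
- **Sideways load:** while pressing, the tool took up to about 7 N across the rail. I eased this part-way along and saw no slip.

No check failed or disagreed.

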